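Vent the instrument dryer and keep its sprung lid in hand

ROBOT

A 6-joint arm with a two-finger parallel gripper is mounted at the origin on the work surface. World frame = base frame: x ahead of the robot, y to its left, z up, the work surface at z = 0. Lengths are in m, angles in rad, forces in N, time in s.
With the tool pointing down it reaches from about 0.3 to 0.875 m from the base axis. Payload 6.4 kg.
Tool frame: the origin (TCP) lies midway between the tips of the shut fingers; the grasp point (between the pads) lies 19 mm behind it (bot.grip_point_offset is the distance from the TCP to the grasp point, in m); x points along the fingers, y is the direction in which the jaws open and shut, and the axes are right-handed (so a half turn about x gives the same grasp; the last joint's range is limited). The gripper opens to 88 mm and grips with 3 to 60 N. Pads are 18 mm wide; open, the fingers measure 123 mm over their backs; the gripper's body (75 mm by 187 mm) begins 45 mm behind the grasp point.
Start: joints at [1.002, 0.181, 1.607, -0, 1.354, -0.206], TCP at [0.204, 0.538, 0.202] pointing down, gripper open.
Joint ranges: [-2.99, 2.99], [-0.89, 2.07], [0.3, 2.58], [-1.14, 4.28], [0, 2.63], [-3.12, 3.12]. Speed limits (rad/s): [2.57, 2.57, 3.01, 3.14, 3.14, 3.14].

INTERFACE

Orientations are given as a unit quaternion [x, y, z, w].
In Python, from bench import bot gives the robot as it stands. The module is installed in compiled form; this text tells all that it offers.
- The arm moves only by the tool carry_out, never from a script. Its argument "commands" is a list that holds one entry, the list of rows, each a list of 7 numbers: the shift along the tool's x, y, z scaled (see below), then the turn, a rotation vector about the tool's x, y, z scaled (see below), then the opening, from -1 (shut) to 1 (fully open). A call has 1 to 5 rows; each row shifts and turns the commanded pose from where the row before left it, along the tool's axes as they then stand; what a row does not reach is not made up. The controller multiplies each number of a shift by 30 mm and each number of a turn by 6 degrees. A row lasts 1/10 s, in which the tool goes at most 50 mm and 8.59 degrees, less where a joint would pass 70% of its speed; a pose out of reach is approached as far as the arm can. A call with a number of a shift or a turn outside -1 to 1 is refused whole. A call with a gripper value outside its range is refused whole. The fingers move at their own pace and stop on an object; "force" is the grip in N (left out, the last holds). Time passes only in rows, so rows that do not move let the fingers close. It gives the time, the measured TCP pose, the force and the opening at its end, in the units of the state.
- bot.get_state(): the state, without advancing time (a new reading comes with each control period).
- bot.grab_frame(name): name is "scene" or "top" or "wrist"; returns the picture (384x512x3 uint8, red, green, blue); there is no depth.
- bot.get_calibration(name): a dict with "camera_matrix" (3x3 intrinsics, pixels), "view" (4x4, takes a point from world to camera coordinates). Camera axes: x right, y up, looking along -z (the intrinsics and any distortion apply to the point x, -y, -z); pixel columns grow to the right and rows downward; lengths in m; the calibration is good to about 2 mm. A picture is of the moment at which its call begins: read the wrist's pose just before it. get_calibration takes no time and is no camera call; for the wrist camera it gives the pose at the moment of the call.
- bot.hand_in(): hands the job in, once; it reports no verdict.
The state is a dict: "t": time; "q": joint angles; "joint_vel": joint speeds; "joint_torque": joint torques, N m; "position": TCP position; "tool_rot": TCP orientation; "wrist_force": force on the tool from outside, world axes, zero at the start; "torque": the same for the moment, N m; "opening": finger opening in m.
Only numpy, scipy, OpenCV 4.12 (cv2) and the standard library are available. Lean on these libraries where they do the work, as an engineer would, in place of code of your own. Each camera call takes 0.05 s, during which the arm holds its last target.

TASK

The instruments in the warm-air dryer are dry: cool them down. First turn the thermostat dial back to the green cool-down mark while the lid is still shut; then take the lid by its handle, raise it well past its balance point to let the heat out, bring it back and hold it a few degrees below the balance point, where it would fall shut if let go. Keep the lid under control, so that it neither flies open nor drops, leave everything else on the bench where it is, and finish while still holding the lid there.

Things in the scene. Friction and masses are not known exactly. Their poses are not given: they have to be found in the camera images.
- dryer: white warm-air instrument dryer, 240 (x) by 360 (y) mm, 118 mm high, fixed; origin at the centre of its underside, z up, front with a blue strip towards its -x. Console with the dial at y -180 to -60 mm, flat top at z 118 mm; chamber under the steel lid (its top at z 129 mm) at y -56 to 176 mm
- dial (a joint): thermostat dial, rad, 0 to 4.7, growing clockwise seen from above; stays where it is left (friction 0.04 N m). Starts too hot, 1.6 to 2.3; the green cool-down mark is at 0.8, so turn it back anticlockwise (at the mark: within 0.1 rad). The pointer's direction, anticlockwise from the dryer's +x, is 2.356 minus this value
- dial_grip (a point): grip point on the dial's vertical axis, at (-30, -120, 146) mm in the dryer frame, 28 mm above the console top; its +x points along the pointer. Black dial: upright grip bar 46 mm long, 14 mm wide, top at 160 mm, on a flat skirt 54 mm in diameter; a white line on the bar's top and end shows the pointer end
- dial_mark (a point): the green mark on the dial's scale (the other scale ticks are black), on the console top 40 mm from the dial's axis
- lid (a joint): lid angle in rad: 0 shut and level, 1.65 at the open stop; opening swings the front edge up and back. 1.7 kg, partly carried by a hinge spring. Balance point at 0.96 rad (55 degrees from shut): below it the lid falls shut if let go, above it the spring carries it open. Lifting takes about 4 N at the handle when shut, nothing at the balance point, 0.7 N holds it 0.1 rad below; lightly damped
- lid_grip (a point): centre of the handle's round bar, 14 mm thick, 100 mm clear between its posts, parallel to the dryer's y, 38 mm free beneath it. Lid shut: at (-72, 60, 174) mm in the dryer frame. At lid angle a: x = 118 - 190 cos a + 56 sin a, y = 60, z = 118 + 190 sin a + 56 cos a mm. An upright gripper can turn about the round bar while the lid swings
- lid_hinge (a point): middle of the hinge line at the lid's rear edge, fixed at (118, 60, 118) mm in the dryer frame; the line is parallel to the dryer's y
- lens_tray: bystander: empty blue tray, 110 by 150 mm, 25 mm high, on the bench left of the dryer
- dropper: bystander: amber eye-drop bottle, 32 mm in diameter, 70 mm high, right of the dryer
- saline: bystander: white bottle, 60 mm in diameter, 160 mm high, right of the dryer
- prism_case: bystander: small white case, 45 by 70 mm, 30 mm high, right of the dryer
- occluder: bystander: black eye occluder paddle lying flat, 155 mm long, 64 mm wide, 6 mm thick, in front of the dryer
- forceps: bystander: steel forceps, 107 mm long, lying in front of the dryer

How it is judged:
By the outcome, as a careful person would: the job done as asked, in the order asked, and still so for the second after the job is handed in, while the arm keeps its last pose, push and grip.
It also fails if it takes over 54 s, if anything falls off the work surface, if the arm or the gripper's body presses on something with over 40 N, if the wrist force passes 120 N, or if a joint passes its speed limit or range.

## Working session

There is one attempt and no reset: what is moved stays moved. The work goes in short steps, Python scripts to look and compute and a tool call to move; the robot and the scene stay as the last step left them, time stands still between calls to the robot, and variables do not carry over. Pictures are saved under pics/ and viewed, and the job is handed in when it is done.

Besides the shell and the picture viewer there is one more tool, called after ">>>" as name(argument=value, ...), one argument or row to a line, values as JSON. carry_out: Moves the arm, as the interface text tells. Its arguments: {"type":"object","properties":{"commands":{"type":"array"},"force":{"type":"number"}},"required":["commands"]}

```bash
mkdir -p pics; python3 - <<'E'
from bench import bot
import cv2
s=bot.get_state();print(s, bot.grip_point_offset)
for n in("scene","top"):
    c=bot.get_calibration(n);print(n,c)
    cv2.imwrite(f"pics/{n}0.png",cv2.resize(bot.grab_frame(n)[:,:,::-1],(800,600),interpolation=cv2.INTER_CUBIC))
E
```

```text
{'t': 0.0, 'q': array([ 1.00166579e+00,  1.81519932e-01,  1.60800689e+00,  1.24809591e-05,
        1.35381875e+00, -2.06281132e-01]), 'joint_vel': array([-8.99766490e-04, -6.47817282e-05,  1.56461597e-03, -1.27959579e-03,
       -1.24152708e-03,  1.35282082e-04]), 'joint_torque': array([ 2.31474769e-04, -4.33855355e+01, -3.41859341e+01,  7.02792266e-02,
        3.83323955e-02, -1.23879181e-04]), 'position': array([0.20372591, 0.5370512 , 0.20072262]), 'tool_rot': array([ 0.1270128 ,  0.69573934, -0.12815705,  0.69526275]), 'wrist_force': array([-0.7018003 ,  0.09057906, -0.60845139]), 'torque': array([-0.00195385,  0.02957421, -0.02981358]), 'opening': 0.0882375936549399} 0.0187
scene {'camera_matrix': array([[380.70105936,   0.        , 251.9331416 ],
       [  0.        , 380.70105936, 193.9717921 ],
       [  0.        ,   0.        ,   1.        ]]), 'view': array([[ 0.72864514,  0.68466423,  0.01763958, -0.44280586],
       [-0.48495583,  0.49757895,  0.71918914,  0.11748579],
       [ 0.483626  , -0.53258809,  0.6945904 , -1.21098167],
       [ 0.        ,  0.        ,  0.        ,  1.        ]])}
top {'camera_matrix': array([[427.59534555,   0.        , 256.789148  ],
       [  0.        , 427.59534555, 190.92704189],
       [  0.        ,   0.        ,   1.        ]]), 'view': array([[-0.02178695, -0.99972019,  0.00921216,  0.0959715 ],
       [ 0.98770437, -0.02009647,  0.15503615, -0.56913577],
       [-0.15480763,  0.01247665,  0.98786585, -0.93734073],
       [ 0.        ,  0.        ,  0.        ,  1.        ]])}
```

View pics/scene0.png

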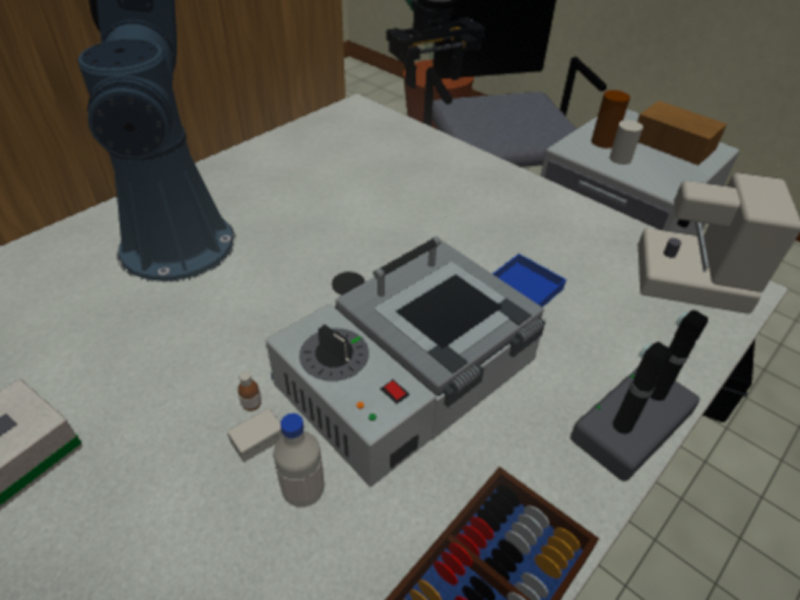

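View pics/top0.png

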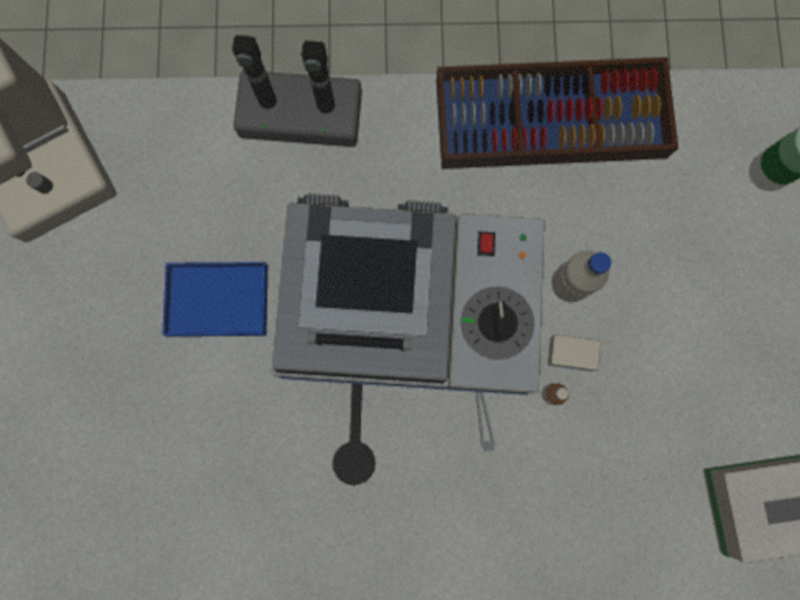

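The scene view shows the arm clear of the dryer. In the top view (800 px wide) the dryer spans about (275..545, 205..390). The dial is at about (498,322) with its pointer up (+x), and the green mark is at (468,320). I'll enlarge the top view next.

```bash
python3 - <<'E'
from bench import bot
import cv2
f=bot.grab_frame("top")[:,:,::-1]
cv2.imwrite("pics/top_full.png",f)
cv2.imwrite("pics/topA.png",cv2.resize(f[120:260,165:365],(800,560),interpolation=cv2.INTER_CUBIC))
cv2.imwrite("pics/topB.png",cv2.resize(f[175:235,285:355],(700,600),interpolation=cv2.INTER_CUBIC))
E
```

```text
(no output)
```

View pics/topA.png

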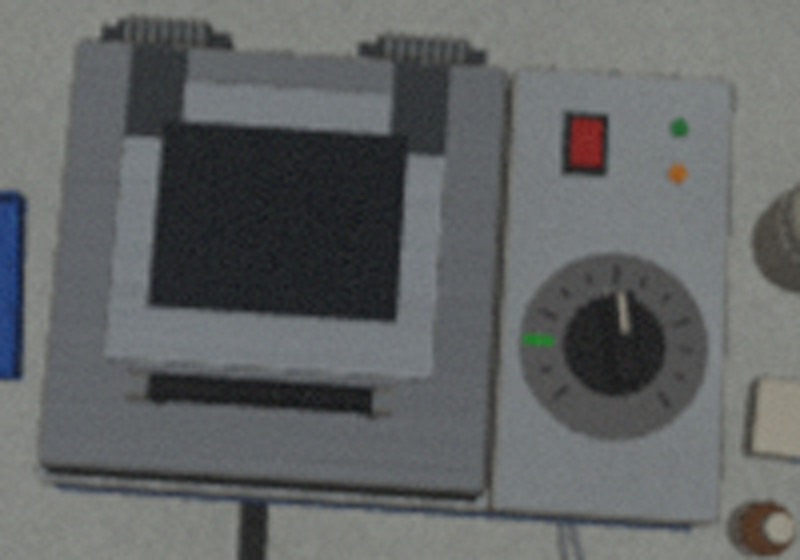

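View pics/topB.png

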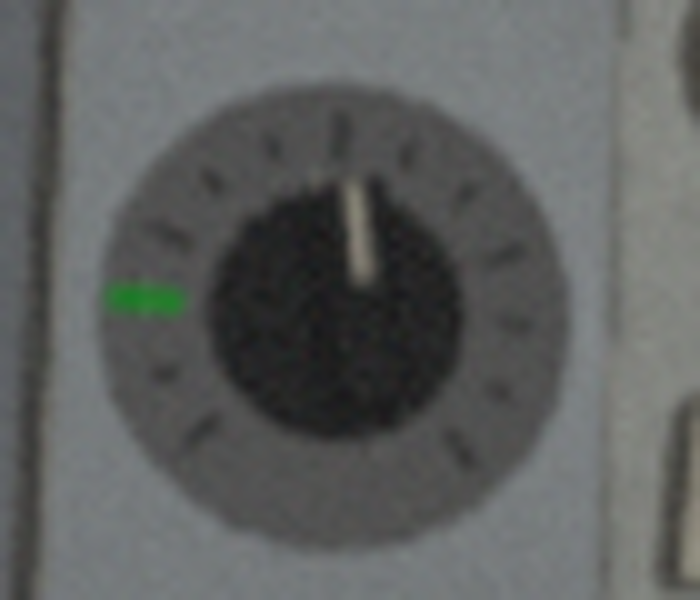

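Crop B (10x, offset (285,175)) shows the dial disc centre at (335,317), the green mark at (146,300) and the pointer line from (352,180) to (364,283). Crop A (4x, offset (165,120)) shows the console top corners at (515,70), (732,83), (492,510) and (718,522).

```bash
cat > h.py <<'E'
import numpy as np, cv2
from scipy.optimize import least_squares
from scipy.spatial.transform import Rotation as R
def proj(c,P):
    P=np.atleast_2d(P); V=c["view"]; p=(V[:3,:3]@P.T).T+V[:3,3]
    p=p*[1,-1,-1]; u=(c["camera_matrix"]@p.T).T
    return u[:,:2]/u[:,2:]
def w(d,P):
    x,y,th=d; P=np.atleast_2d(P); c,s=np.cos(th),np.sin(th)
    return np.c_[x+c*P[:,0]-s*P[:,1], y+s*P[:,0]+c*P[:,1], P[:,2]]
def back(c,uv,z):
    K=c["camera_matrix"];V=c["view"];r=np.linalg.inv(K)@[uv[0],uv[1],1];r=r*[1,-1,-1]
    Rt=V[:3,:3].T;o=-Rt@V[:3,3];d=Rt@r;return o+d*(z-o[2])/d[2]
E
python3 - <<'E'
from h import *
from bench import bot
c=bot.get_calibration("top")
a=2.356-.8
P=np.array([[120,-60,118],[120,-180,118],[-120,-60,118],[-120,-180,118],[-30,-120,118],[-30+40*np.cos(a),-120+40*np.sin(a),118]])/1e3
A=lambda u,v:(165+u/4,120+v/4); B=lambda u,v:(285+u/10,175+v/10)
uv=np.array([A(515,70),A(732,83),A(492,510),A(718,522),B(335,317),B(146,300)])-.5+.0
f=lambda d:(proj(c,w(d,P))-uv).ravel()
r=least_squares(f,[.55,0,0]);print(r.x,np.round(r.fun.reshape(-1,2),2))
d=r.x
p1=back(c,B(352,180),.160);p2=back(c,B(364,283),.160);v=p1-p2
ang=np.arctan2(v[1],v[0])-d[2];print("pointer",ang,"dial",2.356-ang)
ax=w(d,[[-.03,-.12,.146],[-.072,.06,.174],[.118,.06,.118]]);print(ax, p1,p2)
v=p1-ax[0];print(2.356-(np.arctan2(v[1],v[0])-d[2]), np.hypot(*v[:2]))
s=bot.get_state();print(R.from_quat(s["tool_rot"]).as_matrix().round(3))
# handle check
for y in(.01,.11):print(proj(c,w(d,[[-.072,y,.174]])))
E
```

```text
[ 0.56397537  0.0741467  -0.08413444] [[-0.43 -1.15]
 [ 0.64 -0.91]
 [-0.37  0.42]
 [ 0.78  1.06]
 [-0.31  0.09]
 [-0.31  0.32]]
pointer 0.15441853155016022 dial 2.20158146844984
[[ 0.52399726 -0.04290778  0.146     ]
 [ 0.49727217  0.139985    0.174     ]
 [ 0.6866001   0.12401831  0.118     ]] [ 0.54599617 -0.04264038  0.16      ] [ 0.52498129 -0.04411983  0.16      ]
2.25971109393537 0.022000525897333884
[[-0.001  0.355  0.935]
 [-0.001  0.935 -0.355]
 [-1.    -0.001 -0.   ]]
[[255.10822355 219.90121731]]
[[204.34844445 216.69618737]]
```

Fit residuals are about 1 px or less, and the handle's projected position agrees with the image. The dial reads about 2.23. I'll raise the arm and travel above the dial.

>>> carry_out(
  commands=[
    [[-1,0,0,0,0,0,0],[-0.6,-0.5,0.5,0,0,0,0],[0,-0.85,1,0,0,0,0],[0,-0.85,1,0,0,0,0],[0,-0.85,1,0,0,0,0]],
  ],
)

```text
t: 0.65
position: [0.27, 0.4135, 0.2495]
tool_rot: [0.127, 0.696, -0.127, 0.696]
wrist_force: [0.7, -0.6, -0.0]
opening: 0.0505
```

>>> carry_out(
  commands=[
    [[0,-0.85,1,0,0,0,0],[0,-0.85,1,0,0,0,0],[0,-0.85,1,0,0,0,0],[0,-0.85,1,0,0,0,0],[0,-0.85,1,0,0,0,0]],
  ],
)

```text
t: 1.15
position: [0.3651, 0.2409, 0.2495]
tool_rot: [0.128, 0.695, -0.127, 0.696]
wrist_force: [0.3, 0.1, 0.1]
opening: 0.0443
```

>>> carry_out(
  commands=[
    [[0,-0.85,1,0,0,0,0],[0,-0.85,1,0,0,0,0],[0,-0.85,1,0,0,0,0],[0,-0.85,1,0,0,0,0],[0,-0.85,1,0,0,0,0]],
  ],
)

```text
t: 1.65
position: [0.4601, 0.0684, 0.2495]
tool_rot: [0.128, 0.695, -0.128, 0.695]
wrist_force: [0.6, 0.2, 0.4]
opening: 0.0443
```

>>> carry_out(
  commands=[
    [[0,-0.85,0.9,0,0,0,0],[0,-0.8,0.9,1,0,0,0],[0,0,0,1,0,0,0],[0,0,0,1,0,0,0],[0,0,0,1,0,0,0]],
  ],
)

```text
t: 2.15
position: [0.4924, 0.004, 0.2491]
tool_rot: [0.271, 0.653, -0.271, 0.653]
wrist_force: [-0.2, 0.0, 0.2]
opening: 0.044
```

>>> carry_out(
  commands=[
    [[0,0,0,1,0,0,0],[0,0,0,1,0,0,0],[0,0,0,1,0,0,0],[0,0,0,1,0,0,0],[0,0,0,1,0,0,0]],
  ],
)

```text
t: 2.65
position: [0.4924, 0.0045, 0.2493]
tool_rot: [0.431, 0.561, -0.431, 0.561]
wrist_force: [-0.7, 0.3, 0.7]
opening: 0.0441
```

>>> carry_out(
  commands=[
    [[0,0,0,1,0,0,0],[0,0,0,1,0,0,0],[0,0,0,1,0,0,0],[0,0,0,1,0,0,0],[0,0,0,1,0,0,0]],
  ],
)

```text
t: 3.15
position: [0.4924, 0.0045, 0.2493]
tool_rot: [-0.561, -0.43, 0.561, -0.43]
wrist_force: [0.2, -0.4, 0.8]
opening: 0.0442
```

>>> carry_out(
  commands=[
    [[0,0,0,1,0,0,0],[0,0,0,1,0,0,0],[0,0,0,1,0,0,0],[0,0,0,1,0,0,0],[0,0,0,1,0,0,0]],
  ],
)

```text
t: 3.65
position: [0.4924, 0.0045, 0.2493]
tool_rot: [-0.653, -0.271, 0.654, -0.27]
wrist_force: [0.0, -0.2, -0.2]
opening: 0.044
```

>>> carry_out(
  commands=[
    [[0,0,0,1,0,0,0],[0,0,0,1,0,0,0],[0,0,0,1,0,0,0],[0,0,0,1,0,0,0],[0,0,0,1,0,0,0]],
  ],
)

```text
t: 4.15
position: [0.4924, 0.0045, 0.2493]
tool_rot: [-0.701, -0.092, 0.701, -0.092]
wrist_force: [0.3, -0.2, 0.0]
opening: 0.0439
```

```bash
cat > st.py <<'E'
from h import *
from bench import bot
import sys
def st():
    s=bot.get_state();M=R.from_quat(s["tool_rot"]).as_matrix()
    print("t",s["t"],"pos",s["position"].round(4),"yaw",np.degrees(np.arctan2(M[1,1],M[0,1])).round(2),"x",M[:,0].round(3),"F",s["wrist_force"].round(1),"op",s["opening"].round(4),"q",s["q"].round(2))
    return s,M
D=np.array([ 0.56397537,0.0741467,-0.08413444])
E
python3 - <<'E'
from st import *
s,M=st()
f=bot.grab_frame("wrist")[:,:,::-1]
cv2.imwrite("pics/w1.png",cv2.resize(f,(800,600),interpolation=cv2.INTER_CUBIC))
c=bot.get_calibration("wrist")
f=bot.grab_frame("wrist")[:,:,::-1]
print(proj(c,w(D,[[-.03,-.12,.118],[-.03,-.12,.16]]))*800/512, c["view"].round(3))
E
```

```text
Traceback (most recent call last):
  File "st.py", line 6, in st
    print("t",s["t"],"pos",s["position"].round(4),"yaw",np.degrees(np.arctan2(M[1,1],M[0,1])).round(2),"x",M[:,0].round(3),"F",s["wrist_force"].round(1),"op",s["opening"].round(4),"q",s["q"].round(2))
                                                                                                                                                              ^^^^^^^^^^^^^^^^^^
AttributeError: 'float' object has no attribute 'round'
```

```bash
sed -i 's/s\["opening"\].round(4)/round(s["opening"],4)/' st.py
python3 - <<'E'
from st import *
s,M=st()
c=bot.get_calibration("wrist")
f=bot.grab_frame("wrist")[:,:,::-1]
cv2.imwrite("pics/w1.png",cv2.resize(f,(800,600),interpolation=cv2.INTER_CUBIC))
print(proj(c,w(D,[[-.03,-.12,.118],[-.03,-.12,.16]]))*800/512, c["view"].round(3))
E
```

```text
t 4.15 pos [0.4924 0.0045 0.2493] yaw -75.03 x [-0.001  0.    -1.   ] F [ 0.3 -0.2  0. ] op 0.0439 q [-0.23 -0.05  1.75 -0.    1.44  1.08]
[[477.69589547 238.02920328]
 [489.8275505  250.60624922]] [[ 0.259 -0.966 -0.001 -0.123]
 [ 0.927  0.248 -0.283 -0.404]
 [ 0.273  0.073  0.959 -0.569]
 [ 0.     0.     0.     1.   ]]
```

View pics/w1.png

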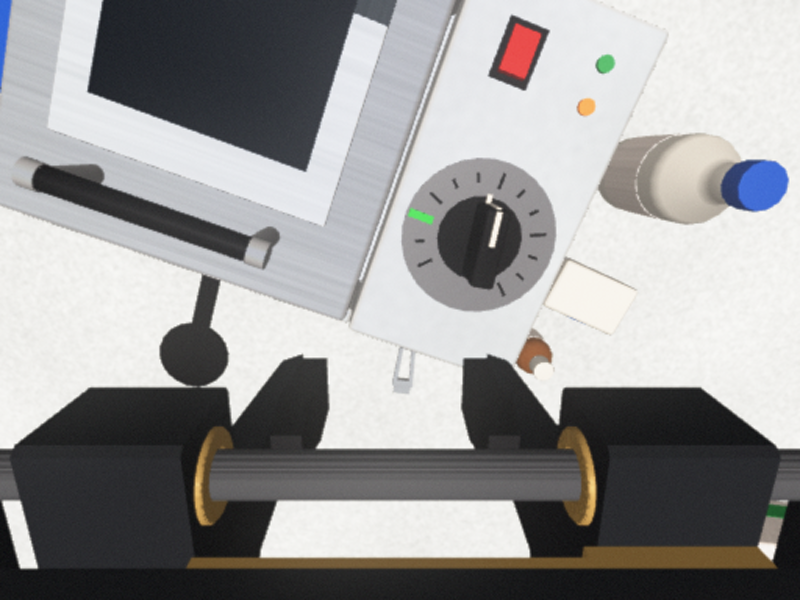

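The wrist view shows the scale centre at (478,235), predicted (478,238). The mark is at (421,216), the pointer line runs (501,208)-(492,247) and the handle bar runs (33,175)-(252,247). I'll use these to refine the pose.

```bash

python3 - <<'E'
from st import *
f=bot  # calibration only
c=bot.get_calibration("wrist"); k=512/800
ct=bot.get_calibration("top")
a=2.356-.8
P=np.array([[120,-60,118],[120,-180,118],[-120,-60,118],[-120,-180,118],[-30,-120,118],[-30+40*np.cos(a),-120+40*np.sin(a),118]])/1e3
A=lambda u,v:(165+u/4,120+v/4); B=lambda u,v:(285+u/10,175+v/10)
uv=np.array([A(515,70),A(732,83),A(492,510),A(718,522),B(335,317),B(146,300)])-.5
Pw=np.array([[120,-180,118],[-30,-120,118],[-30+40*np.cos(a),-120+40*np.sin(a),118]])/1e3
uw=np.array([[667,33],[478,235],[421,216]])*k
h=np.array([[-72,110,174],[-72,10,174]])/1e3; uh=np.array([[33,175],[254,247]])*k
f1=lambda d:np.r_[proj(c,w(d,Pw))-uw, proj(c,w(d,h))-uh]
g=lambda d:np.r_[(proj(ct,w(d,P))-uv).ravel(),f1(d).ravel()]
for nm,fn in(("wrist",lambda d:f1(d).ravel()),("both",g)):
    r=least_squares(fn,D);print(nm,r.x);print(f1(r.x).round(2))
d=r.x
p1=back(c,np.array([501,208])*k,.16);p2=back(c,np.array([492,247])*k,.16);v=p1-p2
print("dial",2.356-(np.arctan2(v[1],v[0])-d[2]),p1,p2)
print(w(d,[[-.03,-.12,.146],[-.072,.06,.174],[.118,.06,.118]]))
E
```

```text
wrist [ 0.56532201  0.07471956 -0.09689682]
[[  4.11  -1.51]
 [ -1.39   1.55]
 [ -1.71  -0.65]
 [  9.42   1.82]
 [-11.01  -1.54]]
both [ 0.56525676  0.074622   -0.09541097]
[[  4.16  -1.78]
 [ -1.21   1.48]
 [ -1.55  -0.66]
 [  9.64   2.17]
 [-10.79  -1.38]]
dial 2.1739413090135957 [ 0.54799233 -0.04174698  0.16      ] [ 0.52604819 -0.04365316  0.16      ]
[[ 0.52396126 -0.04197423  0.146     ]
 [ 0.49930021  0.14120828  0.174     ]
 [ 0.68843606  0.12310768  0.118     ]]
```

>>> carry_out(
  commands=[
    [[0,0.9,-0.3,0,0,0,0],[0,0.9,-0.3,0,0,0,0],[0,0,0,0.95,0,0,0],[0,0,0,0.95,0,0,0],[1,0,0,0,0,0,0]],
  ],
)

```text
t: 4.7
position: [0.5269, -0.044, 0.223]
tool_rot: [0.709, 0.022, -0.704, 0.024]
wrist_force: [0.9, -0.6, -0.6]
opening: 0.044
```

```bash

python3 - <<'E'
from st import *
s,M=st()
c=bot.get_calibration("wrist")
f=bot.grab_frame("wrist")[:,:,::-1]
cv2.imwrite("pics/w2.png",cv2.resize(f,(800,600),interpolation=cv2.INTER_CUBIC))
E
```

```text
t 4.7 pos [ 0.5269 -0.044   0.223 ] yaw -86.25 x [ 0.007 -0.002 -1.   ] F [ 0.9 -0.6 -0.6] op 0.044 q [-0.31  0.05  1.7   0.    1.38  1.2 ]
```

View pics/w2.png

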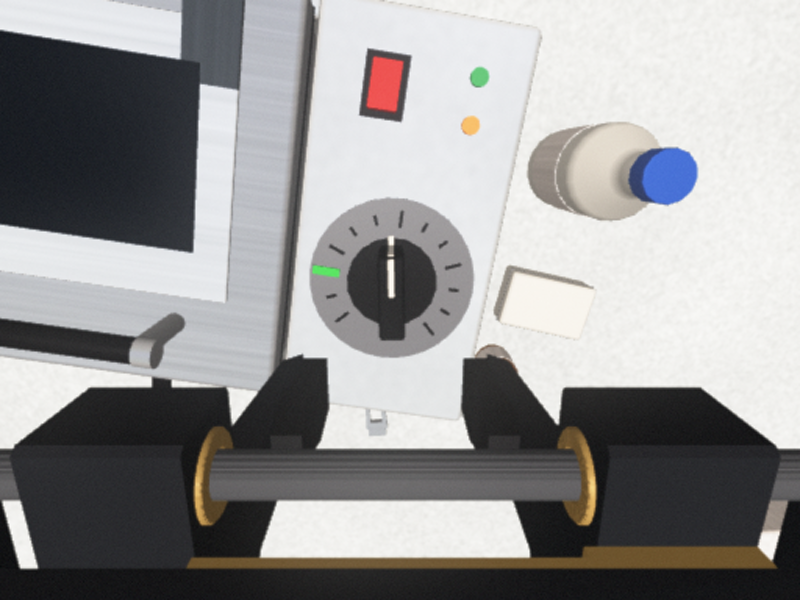

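The bar stands vertical in the wrist view at u≈392, centred between the fingers (328/463), so the jaws are aligned with it. Next I'll descend and grip.

>>> carry_out(
  commands=[
    [[0.8,0,0.05,0,0,0,0],[0.8,0,0.05,0,0,0,0],[0.7,0,0,0,0,0,0],[0.5,0,0,0,0,0,0],[0.1,0,0,0,0,0,0]],
  ],
)

```text
t: 5.25
position: [0.5194, -0.0425, 0.1306]
tool_rot: [-0.705, -0.025, 0.708, -0.024]
wrist_force: [-0.1, -0.0, 0.3]
opening: 0.044
```

```bash

python3 - <<'E'
from st import *
s,M=st()
E
```

```text
t 5.25 pos [ 0.5194 -0.0425  0.1306] yaw -86.09 x [-0.004  0.001 -1.   ] F [-0.1 -0.   0.3] op 0.044 q [-0.31  0.14  1.8  -0.    1.2   1.19]
```

>>> carry_out(
  commands=[
    [[0,0,-0.15,0,0,0,0],[0,0,0,0,0,0,-0.4],[0,0,0,0,0,0,-1],[0,0,0,0,0,0,-1],[0,0,0,0,0,0,-1]],
  ],
  force=20,
)

```text
t: 5.75
position: [0.5259, -0.0429, 0.1331]
tool_rot: [0.707, 0.023, -0.706, 0.024]
wrist_force: [-0.4, -0.1, 0.8]
opening: 0.0145
```

```bash

python3 - <<'E'
from st import *
s,M=st()
c=bot.get_calibration("wrist")
f=bot.grab_frame("wrist")[:,:,::-1]
cv2.imwrite("pics/w3.png",cv2.resize(f,(800,600),interpolation=cv2.INTER_CUBIC))
E
```

```text
t 5.75 pos [ 0.5259 -0.0429  0.1331] yaw -86.18 x [ 0.001 -0.    -1.   ] F [-0.4 -0.1  0.8] op 0.0145 q [-0.31  0.15  1.79 -0.    1.2   1.2 ]
```

View pics/w3.png

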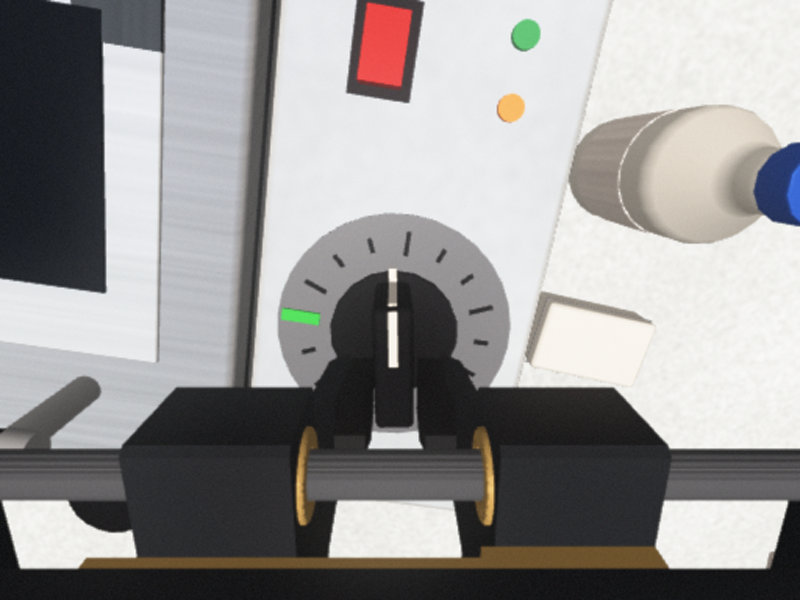

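Gripped: opening 14.5 mm, no side force, bar between the pads. Now I'll turn it anticlockwise.

>>> carry_out(
  commands=[
    [[0,0,0,-0.4,0,0,-1],[0,0,0,-0.7,0,0,-1],[0,0,0,-0.7,0,0,-1],[0,0,0,-0.7,0,0,-1],[0,0,0,-0.7,0,0,-1]],
  ],
)

```text
t: 6.3
position: [0.5257, -0.0428, 0.1328]
tool_rot: [0.693, 0.142, -0.693, 0.142]
wrist_force: [-1.2, 0.2, -0.4]
opening: 0.0005
```

>>> carry_out(
  commands=[
    [[0,0,0,-0.7,0,0,-1],[0,0,0,-0.7,0,0,-1],[0,0,0,-0.7,0,0,-1],[0,0,0,-0.7,0,0,-1],[0,0,0,-0.7,0,0,-1]],
  ],
)

```text
t: 6.8
position: [0.5257, -0.0428, 0.1327]
tool_rot: [0.655, 0.266, -0.655, 0.266]
wrist_force: [0.2, 0.2, 0.8]
opening: 0.0004
```

>>> carry_out(
  commands=[
    [[0,0,0,-0.7,0,0,-1],[0,0,0,-0.7,0,0,-1],[0,0,0,-0.7,0,0,-1],[0,0,0,-0.7,0,0,-1],[0,0,0,-0.7,0,0,-1]],
  ],
)

```text
t: 7.3
position: [0.5257, -0.0428, 0.1327]
tool_rot: [0.596, 0.381, -0.596, 0.381]
wrist_force: [0.3, -0.7, 0.2]
opening: 0.0005
```

>>> carry_out(
  commands=[
    [[0,0,0,-0.7,0,0,-1],[0,0,0,-0.7,0,0,-1],[0,0,0,-0.7,0,0,-1],[0,0,0,-0.5,0,0,-1],[0,0,0,0,0,0,-1]],
  ],
)

```text
t: 7.8
position: [0.5257, -0.0428, 0.1327]
tool_rot: [0.539, 0.457, -0.539, 0.458]
wrist_force: [0.4, -0.5, 0.8]
opening: 0.0003
```

```bash

python3 - <<'E'
from st import *
s,M=st()
c=bot.get_calibration("wrist")
f=bot.grab_frame("wrist")[:,:,::-1]
cv2.imwrite("pics/w4.png",cv2.resize(f,(800,600),interpolation=cv2.INTER_CUBIC))
E
```

```text
t 7.8 pos [ 0.5257 -0.0428  0.1327] yaw -9.36 x [ 0. -0. -1.] F [ 0.4 -0.5  0.8] op 0.0003 q [-0.31  0.15  1.79 -0.    1.2  -0.14]
```

View pics/w4.png

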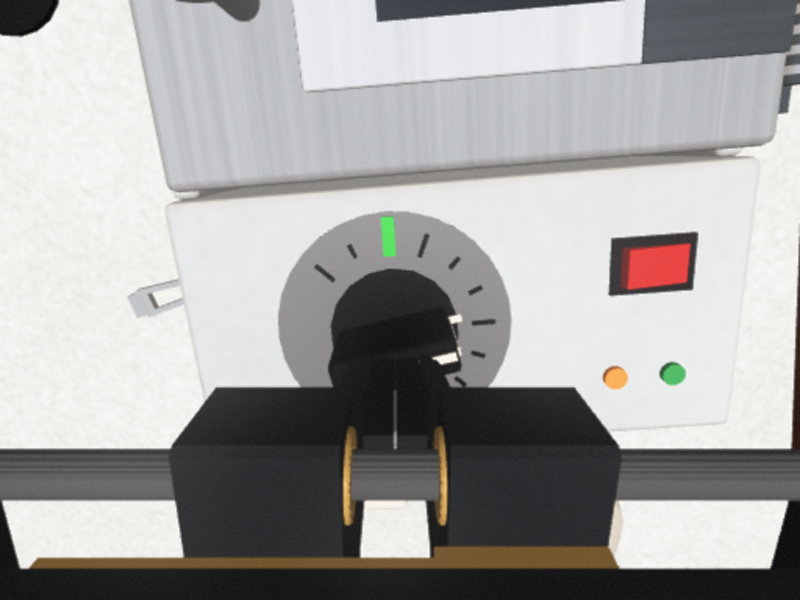

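The bar slipped out: the fingers are fully shut (0.3 mm). The 14.5 mm reading was either the start of a poor pinch or mid-closing. The dial has moved a little, with its pointer now at about (455,340). I'll check the projections.

```bash

python3 - <<'E'
from st import *
s,M=st()
c=bot.get_calibration("wrist")
D=np.array([.565,.0745,-.088])
k=800/512
print("axis 118,146,160",proj(c,w(D,[[-.03,-.12,.118],[-.03,-.12,.146],[-.03,-.12,.16]]))*k)
print("tcp,grasp",proj(c,[s["position"],s["position"]-.0187*M[:,0],s["position"]-.045*M[:,0]])*k)
cam=-c["view"][:3,:3].T@c["view"][:3,3];print(cam, -c["view"][2,:3])
bot.grab_frame
for n in("scene","top"):
    f=bot.grab_frame(n)[:,:,::-1]
    q=proj(bot.get_calibration(n),w(D,[[-.03,-.12,.14]]))[0].astype(int);print(q)
    x,y=q; cv2.imwrite(f"pics/{n}5.png",cv2.resize(f[y-70:y+50,x-80:x+80],(800,600),interpolation=cv2.INTER_CUBIC))
E
```

```text
t 7.85 pos [ 0.5257 -0.0429  0.1327] yaw -9.45 x [ 0. -0. -1.] F [0.8 0.6 0.4] op 0.0004 q [-0.31  0.15  1.79 -0.    1.2  -0.14]
axis 118,146,160 [[394.18944091 327.05100187]
 [394.16753769 352.78353121]
 [394.1539733  368.71937028]]
tcp,grasp [[397.11574548 340.3136039 ]
 [397.39040137 359.33651183]
 [397.88642204 393.69133978]]
[0.53638874 0.02832035 0.31496474] [-0.0460596  -0.27828109 -0.95939468]
[212 220]
[319 204]
```

View pics/scene5.png

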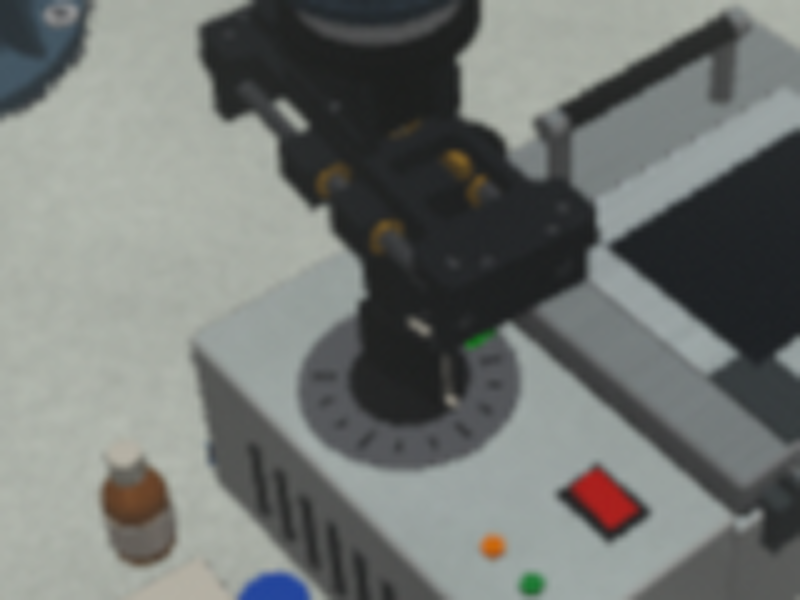

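View pics/top5.png

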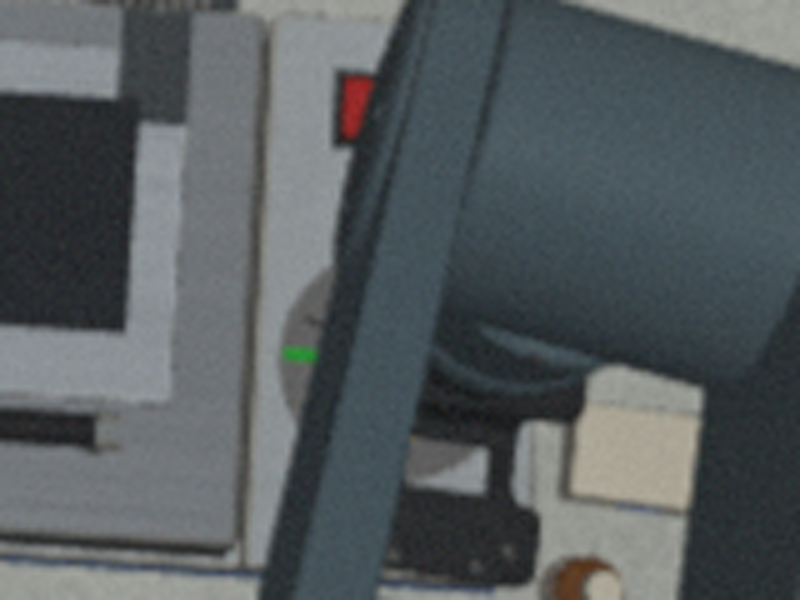

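```bash

python3 - <<'E'
from st import *
s,M=st()
c=bot.get_calibration("wrist");k=800/512
print(c["camera_matrix"]*k)
# TCP-frame camera
V=c["view"];Rt=V[:3,:3];o=-Rt.T@V[:3,3]
print("cam in tool",M.T@(o-s["position"]),"look",M.T@(-V[2,:3]))
for dx in(0,-.0187,-.03,-.045):
  for dz in (-.009,0,.009):
    print(dx,dz,(proj(c,[s["position"]+M@[dx,-.022,dz],s["position"]+M@[dx,.022,dz]])*k).round(0).tolist())
f=cv2.imread("pics/w4.png");cv2.imwrite("pics/w4c.png",cv2.resize(f[240:480,270:530],(780,720))[:600])
f=cv2.imread("pics/w3.png");cv2.imwrite("pics/w3c.png",cv2.resize(f[260:460,270:530],(780,600)))
E
```

```text
t 7.95 pos [ 0.5257 -0.0428  0.1327] yaw -9.46 x [ 0. -0. -1.] F [ 0.6 -0.2 -0.1] op 0.0005 q [-0.31  0.15  1.79 -0.    1.2  -0.14]
[[488.87863263   0.         394.43193701]
 [  0.         488.87863263 296.12895761]
 [  0.           0.           1.5625    ]]
cam in tool [-0.18223596 -0.00109818 -0.07194439] look [9.59405120e-01 1.26010691e-04 2.82031557e-01]
0 -0.009 [[341.0, 319.0], [453.0, 319.0]]
0 0 [[342.0, 340.0], [452.0, 340.0]]
0 0.009 [[343.0, 361.0], [451.0, 361.0]]
-0.0187 -0.009 [[336.0, 336.0], [459.0, 336.0]]
-0.0187 0 [[337.0, 359.0], [458.0, 359.0]]
-0.0187 0.009 [[337.0, 382.0], [457.0, 382.0]]
-0.03 -0.009 [[332.0, 348.0], [463.0, 348.0]]
-0.03 0 [[333.0, 373.0], [462.0, 373.0]]
-0.03 0.009 [[334.0, 397.0], [461.0, 397.0]]
-0.045 -0.009 [[326.0, 367.0], [470.0, 367.0]]
-0.045 0 [[327.0, 394.0], [469.0, 394.0]]
-0.045 0.009 [[328.0, 419.0], [467.0, 419.0]]
```

View pics/w4c.png

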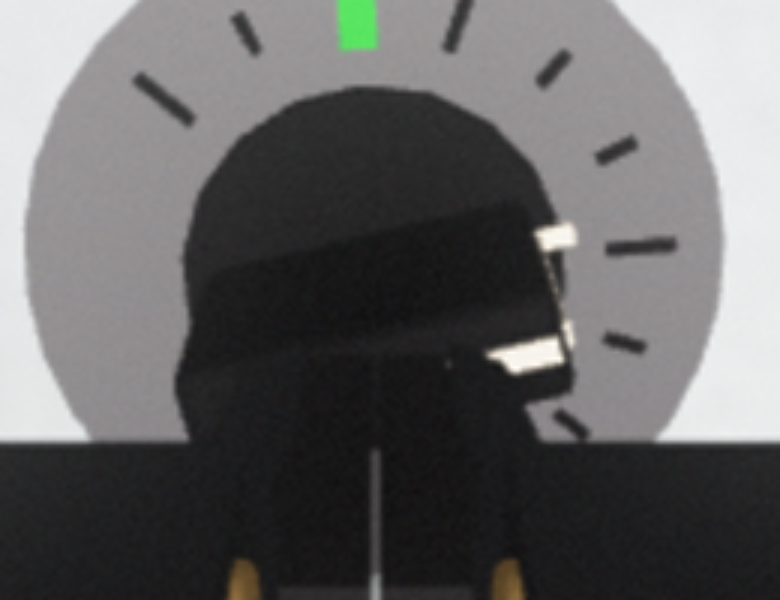

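View pics/w3c.png

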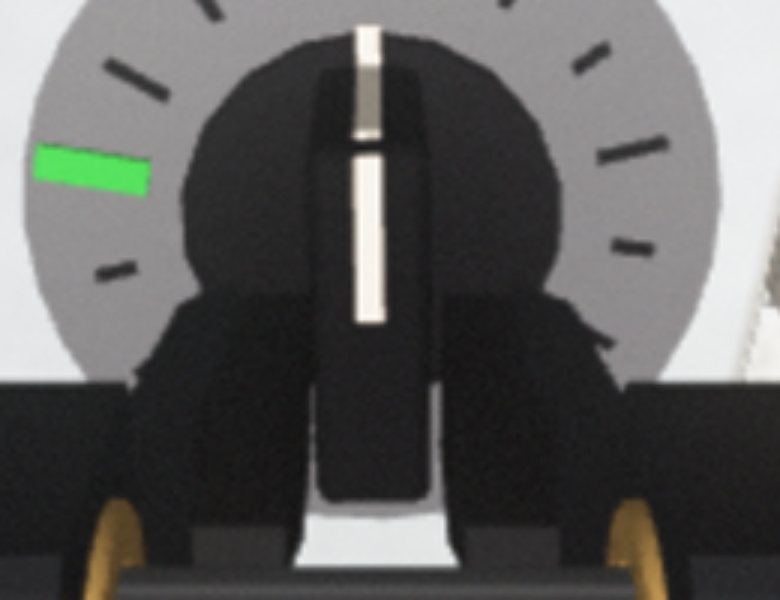

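The wrist pictures suggest the visible finger tips sit about 30 mm above the reported TCP. They closed over the bar without touching it: 14.5 mm was mid-closing, the force is zero, and the dial hasn't turned. I'll raise, reopen, turn back and check from the side.

>>> carry_out(
  commands=[
    [[-1,0,0,0,0,0,-1],[-1,0,0,1,0,0,0],[0,0,0,1,0,0,0],[0,0,0,1,0,0,0],[0,0,0,1,0,0,0]],
  ],
)

```text
t: 8.45
position: [0.5258, -0.0428, 0.193]
tool_rot: [0.624, 0.333, -0.623, 0.334]
wrist_force: [0.5, -0.4, 0.1]
opening: 0.03
```

>>> carry_out(
  commands=[
    [[0,0,0,1,0,0,0],[0,0,0,1,0,0,0],[0,0,0,1,0,0,0],[0,0,0,1,0,0,0],[0,0,0,1,0,0,0]],
  ],
)

```text
t: 8.95
position: [0.5257, -0.0428, 0.1926]
tool_rot: [0.689, 0.161, -0.689, 0.161]
wrist_force: [-0.1, -0.6, -0.3]
opening: 0.044
```

>>> carry_out(
  commands=[
    [[0,0,0,1,0,0,0],[0,0,0,1,0,0,0],[0,0,0,1,0,0,0],[0,0,0,0.8,0,0,0],[0,0,0,0,0,0,0]],
  ],
)

```text
t: 9.45
position: [0.5256, -0.0428, 0.1926]
tool_rot: [-0.707, -0.023, 0.707, -0.023]
wrist_force: [0.3, -0.2, 0.2]
opening: 0.0439
```

```bash

python3 - <<'E'
from st import *
s,M=st()
n="scene";c=bot.get_calibration(n)
f=bot.grab_frame(n)[:,:,::-1]
p=s["position"]
q=proj(c,[p,p-.0187*M[:,0],p-.035*M[:,0],p+M@[0,.022,0],p+M@[0,-.022,0]])
x,y=q[0].astype(int);x-=80;y-=80
print((q-[x,y])*5)
cv2.imwrite("pics/scene6.png",cv2.resize(f[y:y+120,x:x+160],(800,600),interpolation=cv2.INTER_CUBIC))
E
```

```text
t 9.45 pos [ 0.5256 -0.0428  0.1926] yaw -86.27 x [-0. -0. -1.] F [ 0.3 -0.2  0.2] op 0.0439 q [-0.31  0.08  1.74 -0.    1.32  1.2 ]
[[400.72305561 402.91217125]
 [398.15806475 371.18519589]
 [395.85221331 342.66357693]
 [363.71621601 431.73638636]
 [436.60188673 374.96654939]]
```

View pics/scene6.png

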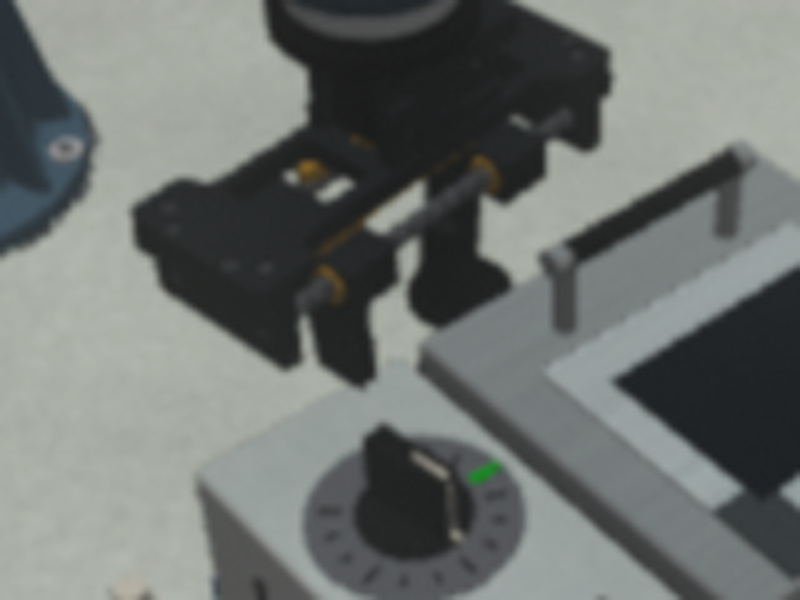

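The side view confirms it. The near finger's tip is at about (370,380), while the reported TCP's finger spot projects to about (364,432), so the tips sit about 30 mm higher. I'll lower the commanded pose by that much more, in small steps with the force watched.

>>> carry_out(
  commands=[
    [[0.8,0,0,0,0,0,0],[0.8,0,0,0,0,0,0],[0.7,0,0,0,0,0,0],[0.4,0,0,0,0,0,0],[0,0,0,0,0,0,0]],
  ],
)

```text
t: 10.0
position: [0.5243, -0.0424, 0.1099]
tool_rot: [-0.706, -0.024, 0.708, -0.023]
wrist_force: [-0.7, 0.6, -0.3]
opening: 0.0442
```

>>> carry_out(
  commands=[
    [[0.2,0,0,0,0,0,0],[0.1,0,0,0,0,0,0],[0,0,0,0,0,0,0]],
  ],
)

```text
t: 10.3
position: [0.5259, -0.0429, 0.1029]
tool_rot: [0.707, 0.024, -0.707, 0.024]
wrist_force: [-0.2, 0.3, -1.0]
opening: 0.0441
```

```bash

python3 - <<'E'
from st import *
s,M=st()
for n in ("wrist","scene"):
  f=bot.grab_frame(n)[:,:,::-1]
  if n=="wrist": cv2.imwrite("pics/w7.png",cv2.resize(f,(800,600),interpolation=cv2.INTER_CUBIC))
  else: cv2.imwrite("pics/s7.png",cv2.resize(f[150:270,132:292],(800,600),interpolation=cv2.INTER_CUBIC))
E
```

```text
t 10.3 pos [ 0.5259 -0.0429  0.1029] yaw -86.17 x [ 0.001 -0.    -1.   ] F [-0.2  0.3 -1. ] op 0.0441 q [-0.31  0.19  1.81 -0.    1.14  1.2 ]
```

View pics/w7.png

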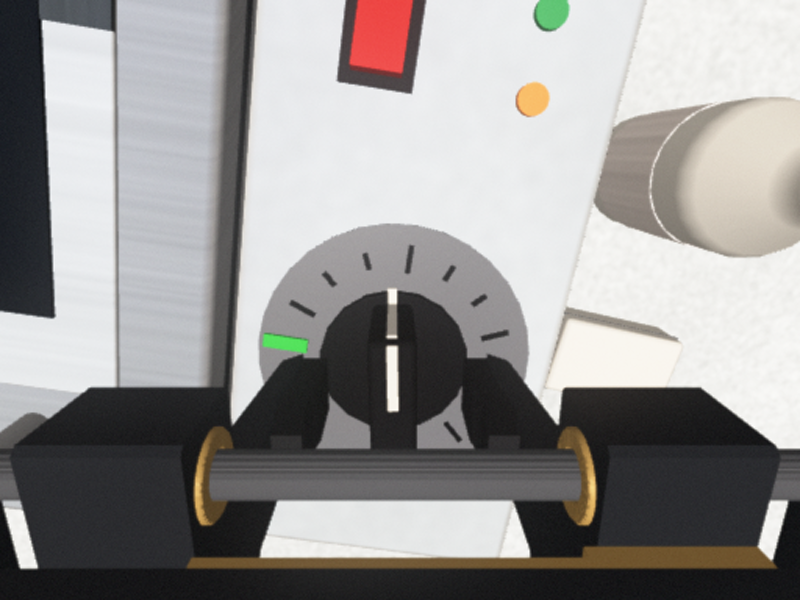

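View pics/s7.png

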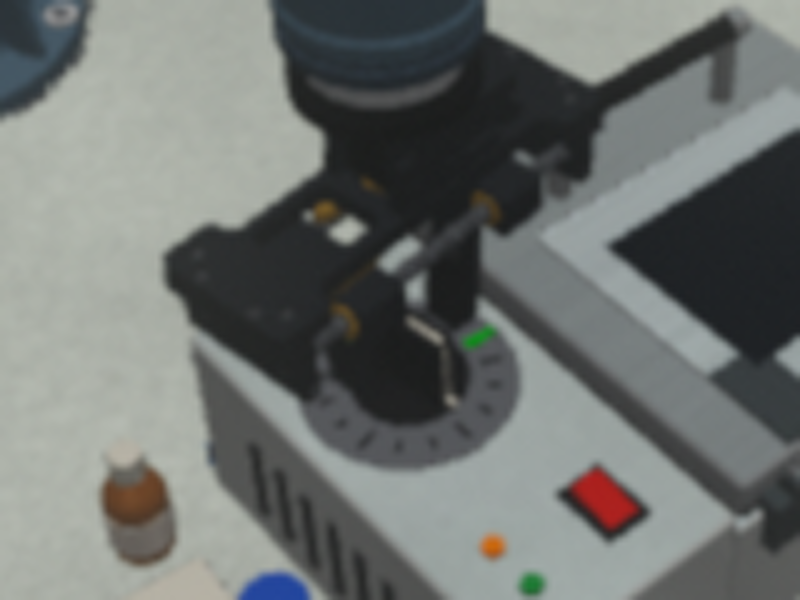

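The fingers now straddle the bar from its top down and nothing is touching. Closing.

>>> carry_out(
  commands=[
    [[0.05,0,0,0,0,0,-1],[0,0,0,0,0,0,-1],[0,0,0,0,0,0,-1],[0,0,0,0,0,0,-1],[0,0,0,0,0,0,-1]],
  ],
  force=20,
)

```text
t: 10.9
position: [0.5257, -0.0424, 0.1012]
tool_rot: [0.707, 0.024, -0.707, 0.023]
wrist_force: [-1.1, 2.8, 1.2]
opening: 0.0141
```

>>> carry_out(
  commands=[
    [[0,0,0,0,0,0,-1],[0,0,0,-0.3,0,0,-1],[0,0,0,-0.6,0,0,-1]],
  ],
)

```text
t: 11.2
position: [0.5257, -0.0424, 0.1012]
tool_rot: [0.705, 0.058, -0.705, 0.057]
wrist_force: [0.0, 2.7, 0.9]
opening: 0.0134
```

Gripped at 14 mm and held. I'll continue the turn.

>>> carry_out(
  commands=[
    [[0,0,0,-0.8,0,0,-1],[0,0,0,-0.8,0,0,-1],[0,0,0,-0.8,0,0,-1],[0,0,0,-0.8,0,0,-1],[0,0,0,-0.8,0,0,-1]],
  ],
)

```text
t: 11.7
position: [0.5257, -0.0423, 0.1012]
tool_rot: [0.677, 0.204, -0.677, 0.203]
wrist_force: [-0.6, 3.5, 1.4]
opening: 0.0136
```

>>> carry_out(
  commands=[
    [[0,0,0,-0.8,0,0,-1],[0,0,0,-0.8,0,0,-1],[0,0,0,-0.8,0,0,-1],[0,0,0,-0.8,0,0,-1],[0,0,0,-0.8,0,0,-1]],
  ],
)

```text
t: 12.2
position: [0.5256, -0.0423, 0.1012]
tool_rot: [0.62, 0.34, -0.62, 0.339]
wrist_force: [-0.4, 3.2, 2.2]
opening: 0.014
```

>>> carry_out(
  commands=[
    [[0,0,0,-0.8,0,0,-1],[0,0,0,-0.8,0,0,-1],[0,0,0,-0.8,0,0,-1],[0,0,0,-0.8,0,0,-1],[0,0,0,-0.8,0,0,-1]],
  ],
)

```text
t: 12.7
position: [0.5256, -0.0422, 0.1012]
tool_rot: [0.536, 0.461, -0.536, 0.461]
wrist_force: [-1.3, 3.7, 1.2]
opening: 0.0135
```

>>> carry_out(
  commands=[
    [[0,0,0,-0.5,0,0,-1],[0,0,0,0,0,0,-1],[0,0,0,0,0,0,-1]],
  ],
)

```text
t: 13.0
position: [0.5256, -0.0423, 0.1012]
tool_rot: [0.525, 0.474, -0.525, 0.474]
wrist_force: [-1.0, 4.7, 2.3]
opening: 0.0141
```

```bash

python3 - <<'E'
from st import *
s,M=st()
f=bot.grab_frame("wrist")[:,:,::-1]
cv2.imwrite("pics/w8.png",cv2.resize(f,(800,600),interpolation=cv2.INTER_CUBIC))
E
```

```text
t 13.0 pos [ 0.5256 -0.0423  0.1012] yaw -5.86 x [-0.     0.001 -1.   ] F [-1.   4.7  2.3] op 0.0141 q [-0.31  0.19  1.81  0.    1.14 -0.2 ]
```

View pics/w8.png

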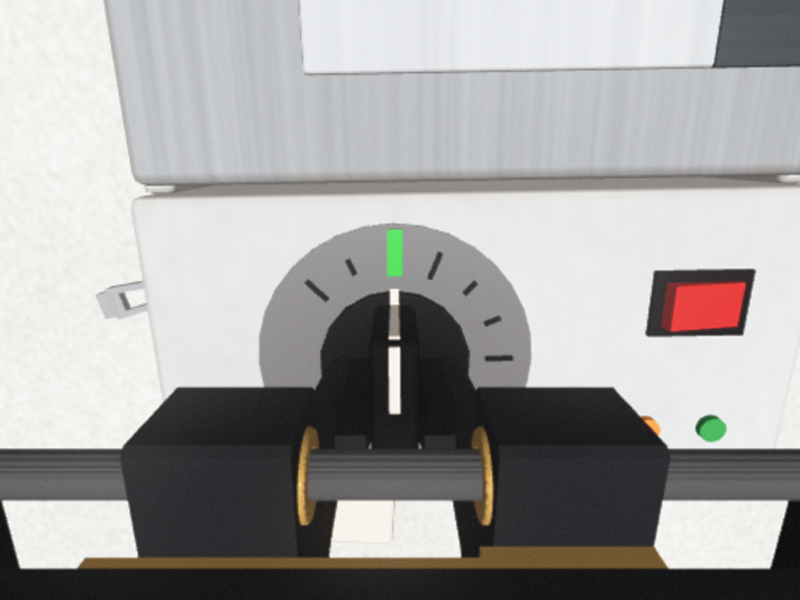

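The pointer line (394, 290-415) lines up with the green mark (395, 230-275). Now I'll release, raise and go over the handle.

>>> carry_out(
  commands=[
    [[0,0,0,0,0,0,-0.5],[0,0,0,0,0,0,-0.1],[0,0,0,0,0,0,0],[0,0,0,0,0,0,0],[0,0,0,0,0,0,0]],
  ],
)

```text
t: 13.55
position: [0.5257, -0.043, 0.1011]
tool_rot: [-0.525, -0.474, 0.525, -0.474]
wrist_force: [-1.3, 1.5, 0.3]
opening: 0.0438
```

>>> carry_out(
  commands=[
    [[-0.5,0,0,0,0,0,0],[-0.9,0,0,0,0,0,0],[-0.9,0,0,0,0,0,0],[-0.7,0,0,0,0,0,0],[0,-0.1,-0.4,0,0,0,0]],
  ],
)

```text
t: 14.05
position: [0.5262, -0.0319, 0.1945]
tool_rot: [0.526, 0.472, -0.524, 0.476]
wrist_force: [0.7, 0.4, -0.1]
opening: 0.0444
```

>>> carry_out(
  commands=[
    [[0,-0.3,-1,0,0,0,0],[0,-0.3,-1,0,0,0,0],[0,-0.3,-1,0,0,0,0],[0,-0.2,-0.6,0,0,0,0],[0,0,0,0,0,0,0]],
  ],
)

```text
t: 14.55
position: [0.5003, 0.0829, 0.1897]
tool_rot: [-0.523, -0.476, 0.524, -0.474]
wrist_force: [-0.5, -0.5, -0.5]
opening: 0.0441
```

```bash

python3 - <<'E'
from st import *
s,M=st()
c=bot.get_calibration("wrist");k=800/512
f=bot.grab_frame("wrist")[:,:,::-1]
D=np.array([.565,.0745,-.088])
cv2.imwrite("pics/w9.png",cv2.resize(f,(800,600),interpolation=cv2.INTER_CUBIC))
print(proj(c,w(D,[[-.072,.01,.174],[-.072,.06,.174],[-.072,.11,.174],[-.03,-.12,.118]]))*k, w(D,[-.072,.06,.174]))
E
```

```text
t 14.55 pos [0.5003 0.0829 0.1897] yaw -5.6 x [-0.002  0.001 -1.   ] F [-0.5 -0.5 -0.5] op 0.0441 q [-0.07  0.04  1.79  0.    1.32  0.03]
[[380.90221767 310.89192646]
 [378.73389064 191.13937793]
 [376.22658159  52.66550118]
 [456.01789178 484.4288783 ]] [[0.49855179 0.14059566 0.174     ]]
```

View pics/w9.png

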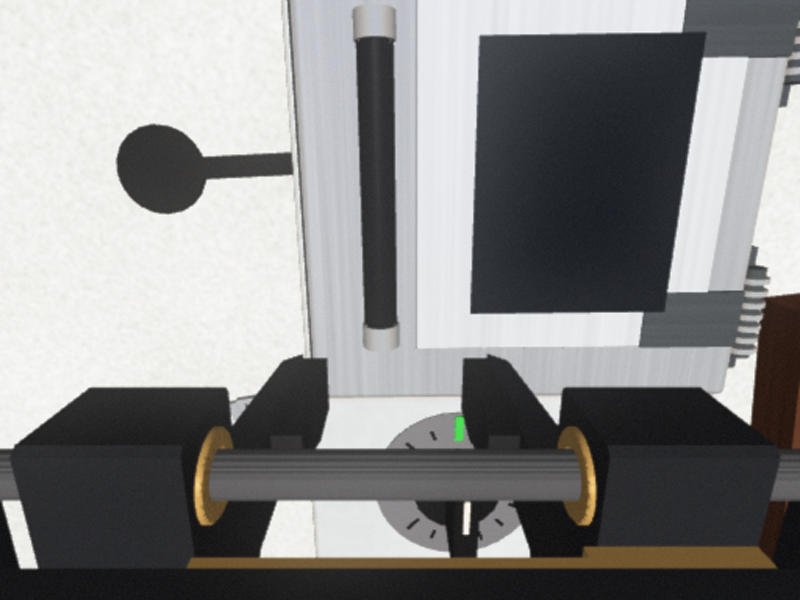

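The handle's centre line at row 191 is at u≈378, matching the prediction (379,191), and the dial is still on the mark. I'll move over the bar and go down.

>>> carry_out(
  commands=[
    [[0,-0.1,-0.95,-0.13,0,0,0],[0,-0.15,-0.95,0,0,0,0],[0,0,0,0,0,0,0]],
  ],
)

```text
t: 14.9
position: [0.4994, 0.1392, 0.1904]
tool_rot: [-0.521, -0.479, 0.521, -0.478]
wrist_force: [-0.5, -0.6, 0.2]
opening: 0.0442
```

```bash

python3 - <<'E'
from st import *
s,M=st()
c=bot.get_calibration("wrist");k=800/512
f=bot.grab_frame("wrist")[:,:,::-1]
cv2.imwrite("pics/w10.png",cv2.resize(f,(800,600),interpolation=cv2.INTER_CUBIC))
E
```

```text
t 14.9 pos [0.4994 0.1392 0.1904] yaw -4.91 x [-0.001  0.001 -1.   ] F [-0.5 -0.6  0.2] op 0.0442 q [0.04 0.07 1.76 0.   1.32 0.13]
```

View pics/w10.png

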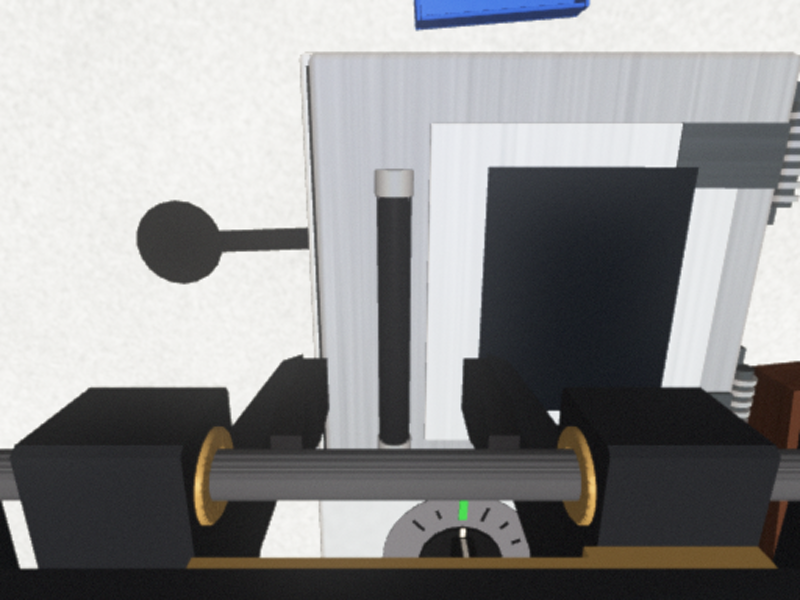

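The bar is centred between the fingers (u≈395) and vertical. Descend, then grip.

>>> carry_out(
  commands=[
    [[0.8,0,0,0,0,0,0],[0.7,0,0,0,0,0,0],[0.4,0,0,0,0,0,0],[0.2,0,0,0,0,0,0],[0,0,0,0,0,0,0]],
  ],
)

```text
t: 15.45
position: [0.4996, 0.1369, 0.1275]
tool_rot: [-0.521, -0.478, 0.522, -0.477]
wrist_force: [0.4, 0.1, -0.5]
opening: 0.0443
```

>>> carry_out(
  commands=[
    [[0,0,0,0,0,0,-0.4],[0,0,0,0,0,0,-1],[0,0,0,0,0,0,-1],[0,0,0,0,0,0,-1],[0,0,0,0,0,0,-1]],
  ],
  force=20,
)

```text
t: 15.95
position: [0.4988, 0.1378, 0.1285]
tool_rot: [-0.521, -0.478, 0.522, -0.477]
wrist_force: [-5.3, 0.5, 5.3]
opening: 0.0131
```

>>> carry_out(
  commands=[
    [[0,0,0,0,0,0,-1]],
  ],
)

```text
t: 16.05
position: [0.4988, 0.1378, 0.1285]
tool_rot: [-0.521, -0.478, 0.522, -0.477]
wrist_force: [-5.9, -1.1, 5.3]
opening: 0.0133
```

```bash

python3 - <<'E'
from st import *
s,M=st()
for n in ("wrist","scene"):
  f=bot.grab_frame(n)[:,:,::-1]
  cv2.imwrite(f"pics/{n}11.png",cv2.resize(f if n=="wrist" else f[120:300,170:410],(800,600),interpolation=cv2.INTER_CUBIC))
E
```

```text
t 16.05 pos [0.4988 0.1378 0.1285] yaw -4.98 x [-0.002 -0.    -1.   ] F [-5.9 -1.1  5.3] op 0.0133 q [0.04 0.13 1.82 0.   1.19 0.13]
```

View pics/wrist11.png

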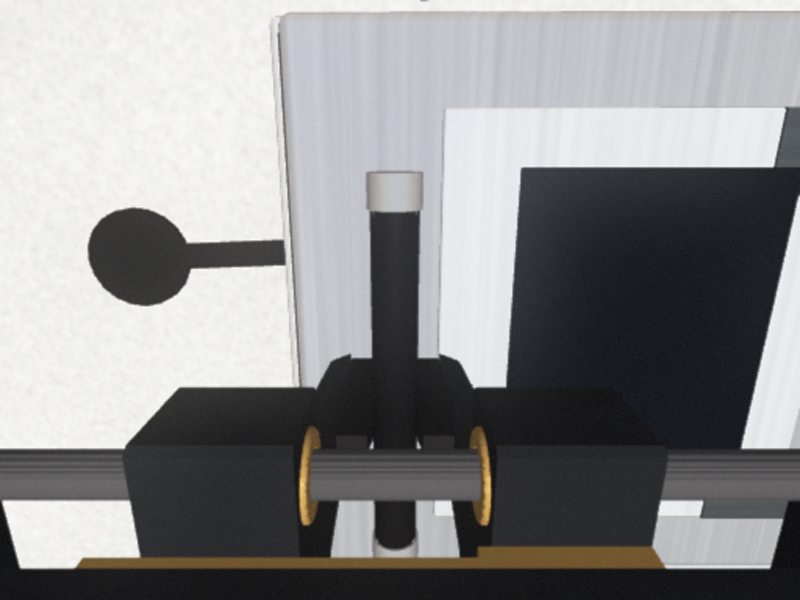

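View pics/scene11.png

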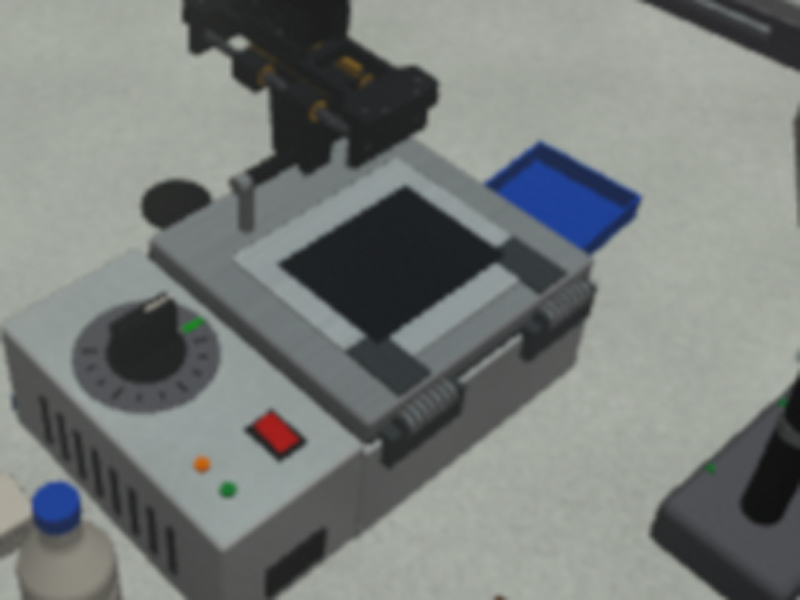

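The bar is gripped (13.3 mm) with forces small. I'll compute the arc increments.

```bash

python3 - <<'E'
import numpy as np
a=np.r_[0,.015,.045,.08,np.arange(.12,1.241,.04)]
x=118-190*np.cos(a)+56*np.sin(a);z=118+190*np.sin(a)+56*np.cos(a)
for i in range(len(a)-1):print(i+1,round(a[i+1],3),"x-row %.2f y-row %.2f"%(-(z[i+1]-z[i])/30,(x[i+1]-x[i])/30), round(z[i+1]-174,1),round(x[i+1]+72,1))
E
```

```text
1 0.015 x-row -0.09 y-row 0.03 2.8 0.9
2 0.045 x-row -0.19 y-row 0.06 8.5 2.7
3 0.08 x-row -0.22 y-row 0.08 15.0 5.1
4 0.12 x-row -0.24 y-row 0.10 22.3 8.1
5 0.16 x-row -0.24 y-row 0.11 29.6 11.3
6 0.2 x-row -0.24 y-row 0.12 36.6 14.9
7 0.24 x-row -0.23 y-row 0.13 43.6 18.8
8 0.28 x-row -0.23 y-row 0.14 50.3 22.9
9 0.32 x-row -0.22 y-row 0.15 56.9 27.3
10 0.36 x-row -0.21 y-row 0.15 63.3 31.9
11 0.4 x-row -0.21 y-row 0.16 69.6 36.8
12 0.44 x-row -0.20 y-row 0.17 75.6 41.9
13 0.48 x-row -0.19 y-row 0.18 81.4 47.3
14 0.52 x-row -0.19 y-row 0.19 87.0 52.9
15 0.56 x-row -0.18 y-row 0.19 92.4 58.8
16 0.6 x-row -0.17 y-row 0.20 97.5 64.8
17 0.64 x-row -0.16 y-row 0.21 102.4 71.0
18 0.68 x-row -0.15 y-row 0.21 107.0 77.5
19 0.72 x-row -0.15 y-row 0.22 111.4 84.1
20 0.76 x-row -0.14 y-row 0.23 115.5 90.9
21 0.8 x-row -0.13 y-row 0.23 119.3 97.8
22 0.84 x-row -0.12 y-row 0.24 122.9 104.9
23 0.88 x-row -0.11 y-row 0.24 126.1 112.1
24 0.92 x-row -0.10 y-row 0.24 129.1 119.4
25 0.96 x-row -0.09 y-row 0.25 131.8 126.9
26 1.0 x-row -0.08 y-row 0.25 134.1 134.5
27 1.04 x-row -0.07 y-row 0.25 136.2 142.1
28 1.08 x-row -0.06 y-row 0.26 138.0 149.8
29 1.12 x-row -0.05 y-row 0.26 139.4 157.6
30 1.16 x-row -0.04 y-row 0.26 140.6 165.5
31 1.2 x-row -0.03 y-row 0.26 141.4 173.3
32 1.24 x-row -0.02 y-row 0.26 141.9 181.3
```

>>> carry_out(
  commands=[
    [[-0.09,0.03,0,0,0,0,-1],[-0.19,0.06,0,0,0,0,-1],[-0.22,0.08,0,0,0,0,-1],[-0.24,0.1,0,0,0,0,-1],[-0.24,0.11,0,0,0,0,-1]],
  ],
  force=25,
)

```text
t: 16.65
position: [0.509, 0.1369, 0.1571]
tool_rot: [-0.52, -0.479, 0.523, -0.476]
wrist_force: [-8.8, 1.3, -2.2]
opening: 0.0132
```

>>> carry_out(
  commands=[
    [[-0.24,0.12,0,0,0,0,-1],[-0.23,0.13,0,0,0,0,-1],[-0.23,0.14,0,0,0,0,-1],[-0.22,0.15,0,0,0,0,-1],[-0.21,0.15,0,0,0,0,-1]],
  ],
)

```text
t: 17.15
position: [0.5284, 0.1353, 0.1916]
tool_rot: [-0.519, -0.48, 0.523, -0.476]
wrist_force: [-16.2, 0.5, 5.3]
opening: 0.0132
```

```bash
cat >> st.py <<'E'
p0=np.array([.4995,.1385,.1275])
def lid():
    s,M=st()
    th=-.088; d=s["position"]-p0; dx=d[0]*np.cos(th)+d[1]*np.sin(th); dy=-d[0]*np.sin(th)+d[1]*np.cos(th)
    X=-.072+dx-.118; Z=.174+d[2]-.118
    print("dxyz",round(dx,4),round(dy,4),round(d[2],4),"r",np.hypot(X,Z).round(4),"lid",(np.arctan2(Z,-X)-np.arctan2(56,190)).round(3))
    return s,M
E
python3 - <<'E'
from st import *
lid()
f=bot.grab_frame("scene")[:,:,::-1]
cv2.imwrite("pics/s12.png",cv2.resize(f[90:300,150:430],(800,600),interpolation=cv2.INTER_CUBIC))
E
```

```text
t 17.15 pos [0.5284 0.1353 0.1916] yaw -4.96 x [-0.008  0.    -1.   ] F [-16.2   0.5   5.3] op 0.0132 q [0.03 0.13 1.69 0.   1.33 0.12]
dxyz 0.0291 -0.0007 0.0641 r 0.2008 lid 0.354
```

View pics/s12.png

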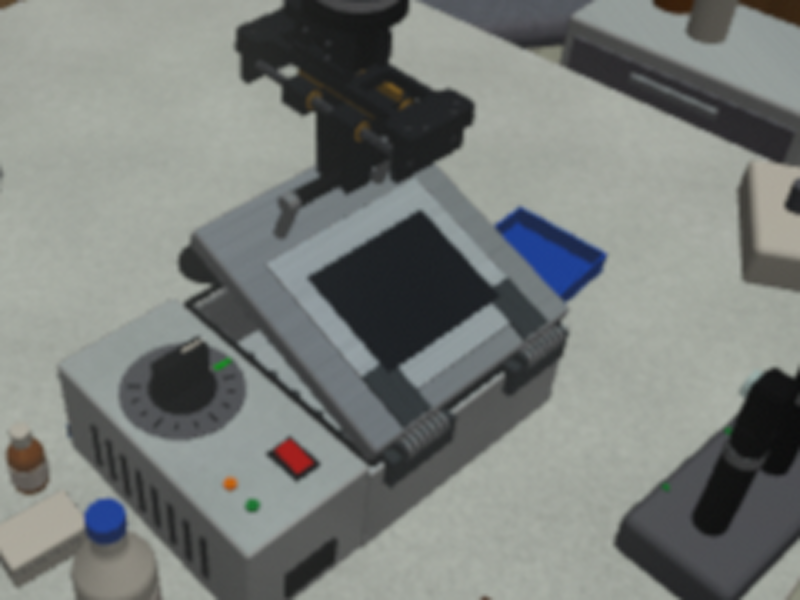

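The lid is rising under control (about 0.35 rad). The wrist shows about 16 N of outward radial force, so I'll trim the path 3 mm towards -x.

>>> carry_out(
  commands=[
    [[-0.21,0.13,0,0,0,0,-1],[-0.2,0.14,0,0,0,0,-1],[-0.19,0.15,0,0,0,0,-1],[-0.19,0.16,0,0,0,0,-1],[-0.18,0.19,0,0,0,0,-1]],
  ],
)

```text
t: 17.7
position: [0.5538, 0.1331, 0.2214]
tool_rot: [-0.521, -0.478, 0.522, -0.477]
wrist_force: [-8.7, 0.7, 2.7]
opening: 0.0131
```

```bash
python3 -c "
from st import *
lid()"
```

```text
t 17.7 pos [0.5538 0.1331 0.2214] yaw -4.98 x [-0.003  0.    -1.   ] F [-8.7  0.7  2.7] op 0.0131 q [0.03 0.15 1.6  0.   1.39 0.11]
dxyz 0.0546 -0.0006 0.0939 r 0.202 lid 0.55
```

>>> carry_out(
  commands=[
    [[-0.17,0.18,0,0,0,0,-1],[-0.16,0.19,0,0,0,0,-1],[-0.15,0.21,0,0,0,0,-1],[-0.15,0.22,0,0,0,0,-1],[-0.14,0.23,0,0,0,0,-1]],
  ],
)

```text
t: 18.2
position: [0.5854, 0.1303, 0.2461]
tool_rot: [-0.521, -0.478, 0.521, -0.478]
wrist_force: [-6.3, 0.2, 7.1]
opening: 0.0131
```

>>> carry_out(
  commands=[
    [[-0.13,0.23,0,0,0,0,-1],[-0.12,0.24,0,0,0,0,-1],[-0.11,0.24,0,0,0,0,-1],[-0.1,0.24,0,0,0,0,-1],[-0.09,0.24,0,0,0,0,-1]],
  ],
)

```text
t: 18.7
position: [0.6223, 0.1271, 0.2623]
tool_rot: [0.522, 0.477, -0.521, 0.478]
wrist_force: [-3.5, 1.1, 3.7]
opening: 0.013
```

```bash
sed -i 's/\.4995,/.4955,/' st.py; python3 - <<'E'
from st import *
lid()
f=bot.grab_frame("scene")[:,:,::-1]
cv2.imwrite("pics/s13.png",cv2.resize(f[90:300,150:430],(800,600),interpolation=cv2.INTER_CUBIC))
E
```

```text
t 18.7 pos [0.6223 0.1271 0.2623] yaw -4.99 x [ 0.003  0.    -1.   ] F [-3.5  1.1  3.7] op 0.013 q [0.01 0.27 1.38 0.   1.49 0.1 ]
dxyz 0.1273 -0.0002 0.1348 r 0.2008 lid 0.966
```

View pics/s13.png

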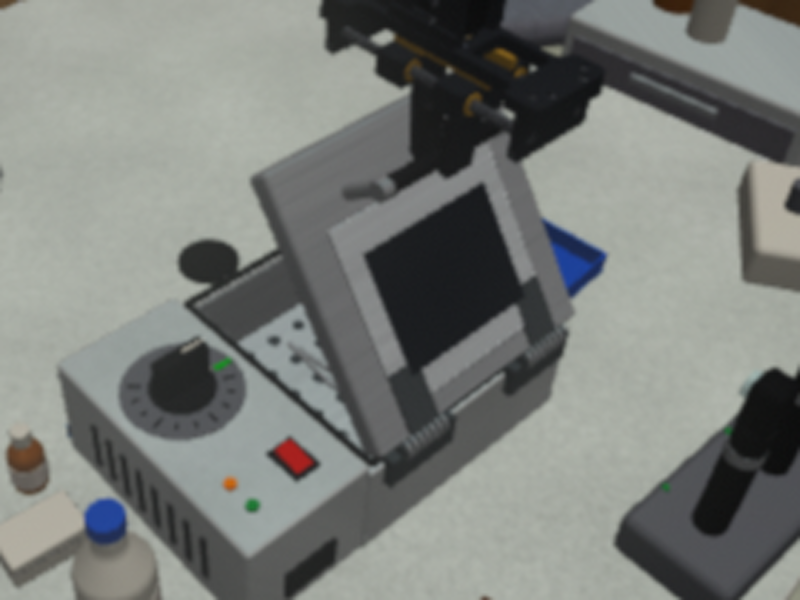

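The lid is near the balance point and forces are small. I'll carry on past it.

>>> carry_out(
  commands=[
    [[-0.08,0.25,0,0,0,0,-1],[-0.06,0.25,0,0,0,0,-1],[-0.05,0.26,0,0,0,0,-1],[-0.04,0.26,0,0,0,0,-1],[-0.03,0.26,0,0,0,0,-1]],
  ],
)

```text
t: 19.25
position: [0.6612, 0.1238, 0.2704]
tool_rot: [0.523, 0.477, -0.52, 0.479]
wrist_force: [-0.6, 1.4, 5.1]
opening: 0.0132
```

>>> carry_out(
  commands=[
    [[-0.02,0.26,0,0,0,0,-1],[-0.01,0.24,0,0,0,0,-1],[0,0.15,0,0,0,0,-1],[0,0,0,0,0,0,-1],[0,0,0,0,0,0,-1]],
  ],
)

```text
t: 19.75
position: [0.6814, 0.1221, 0.2714]
tool_rot: [0.523, 0.476, -0.519, 0.479]
wrist_force: [1.8, 1.7, 4.9]
opening: 0.0133
```

```bash
python3 - <<'E'
from st import *
lid()
f=bot.grab_frame("scene")[:,:,::-1]
cv2.imwrite("pics/s14.png",cv2.resize(f[90:300,150:430],(800,600),interpolation=cv2.INTER_CUBIC))
E
```

```text
t 19.75 pos [0.6814 0.1221 0.2714] yaw -5.01 x [ 0.007  0.    -1.   ] F [1.8 1.7 4.9] op 0.0133 q [0.01 0.39 1.2  0.   1.54 0.09]
dxyz 0.1866 -0.0 0.1439 r 0.1999 lid 1.267
```

View pics/s14.png

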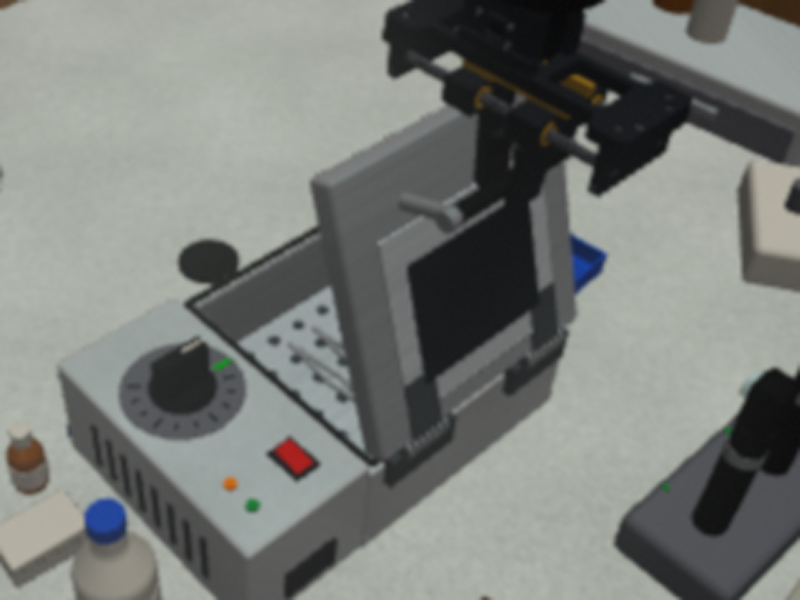

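The lid is at about 1.26 rad (72°), well past balance, and the hand clears the lid's edge. Bringing it back.

>>> carry_out(
  commands=[
    [[0.01,-0.13,0,0,0,0,-1],[0.02,-0.26,0,0,0,0,-1],[0.03,-0.26,0,0,0,0,-1],[0.04,-0.26,0,0,0,0,-1],[0.05,-0.26,0,0,0,0,-1]],
  ],
)

```text
t: 20.3
position: [0.6451, 0.1251, 0.2658]
tool_rot: [0.523, 0.477, -0.52, 0.479]
wrist_force: [2.4, 2.4, 3.7]
opening: 0.0128
```

>>> carry_out(
  commands=[
    [[0.06,-0.26,0,0,0,0,-1],[0.07,-0.25,0,0,0,0,-1],[0.08,-0.25,0,0,0,0,-1],[0.08,-0.2,0,0,0,0,-1],[0,0,0,0,0,0,-1]],
  ],
)

```text
t: 20.8
position: [0.6136, 0.1278, 0.2548]
tool_rot: [-0.521, -0.478, 0.522, -0.477]
wrist_force: [-0.5, 2.4, 2.8]
opening: 0.0126
```

```bash
python3 - <<'E'
from st import *
lid()
f=bot.grab_frame("scene")[:,:,::-1]
cv2.imwrite("pics/s15.png",cv2.resize(f[100:250,200:400],(800,600),interpolation=cv2.INTER_CUBIC))
c=bot.get_calibration("scene")
D=np.array([.565,.0745,-.088])
for a in (.84,.88,.92,.96,1.0):
    # lid front edge side corner: unknown length; ray along lid plane at top z=129,y=-56
    X=lambda r,h:(.118-r*np.cos(a)+h*np.sin(a),-.056,.118+r*np.sin(a)+h*np.cos(a))
    print(a,((proj(c,w(D,[X(.0,.011),X(.236,.011),X(.19,.056)]))-[200,100])*4).round(0).tolist())
E
```

```text
t 20.8 pos [0.6136 0.1278 0.2548] yaw -4.99 x [-0.003  0.    -1.   ] F [-0.5  2.4  2.8] op 0.0126 q [0.02 0.26 1.41 0.   1.48 0.1 ]
dxyz 0.1186 -0.0003 0.1273 r 0.1967 lid 0.913
0.84 [[331.0, 608.0], [132.0, 199.0], [219.0, 268.0]]
0.88 [[331.0, 608.0], [142.0, 196.0], [229.0, 270.0]]
0.92 [[331.0, 609.0], [152.0, 194.0], [240.0, 273.0]]
0.96 [[332.0, 610.0], [162.0, 193.0], [251.0, 277.0]]
1.0 [[332.0, 610.0], [173.0, 193.0], [262.0, 281.0]]
```

View pics/s15.png

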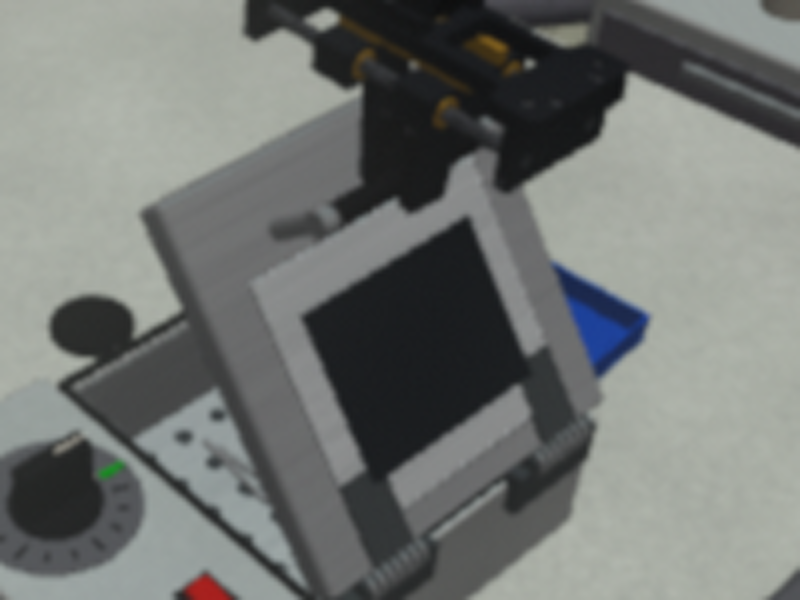

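```bash
python3 - <<'E'
import numpy as np
from scipy.optimize import least_squares
p=np.array([(.4988,.1378,.1285),(.509,.1369,.1571),(.5284,.1353,.1916),(.5538,.1331,.2214),(.5854,.1303,.2461),(.6223,.1271,.2623),(.6612,.1238,.2704),(.6814,.1221,.2714),(.6451,.1251,.2658),(.6136,.1278,.2548)])
th=-.088;x=p[:,0]*np.cos(th)+p[:,1]*np.sin(th);z=p[:,2];R=np.hypot(190,56)/1e3
for sel in (slice(0,8),slice(0,10)):
    r=least_squares(lambda c:np.hypot(x[sel]-c[0],z[sel]-c[1])-R,[.67,.07]);c=r.x
    print(c,(r.fun*1e3).round(1),(np.arctan2(z-c[1],c[0]-x)-np.arctan2(56,190)).round(3))
# assumed
from h import w
print(w([.565,.0745,-.088],[.118,.06,.118]))
f=__import__('cv2')
E
```

```text
[0.67446357 0.07482549] [-0.9 -0.7  0.   0.9  1.7  0.6 -0.7 -1.4] [-0.011  0.143  0.344  0.542  0.744  0.947  1.148  1.251  1.063  0.892]
[0.67407987 0.07382769] [-1.  -0.6  0.3  1.3  2.3  1.4  0.2 -0.4 -1.5 -2.5] [-0.005  0.149  0.349  0.546  0.748  0.95   1.151  1.254  1.066  0.896]
[[0.68781659 0.12389723 0.118     ]]
```

Three estimates of the lid angle give 0.89-0.91 rad, which is 3-4° below balance. I'll lower it about one more degree for margin, then let it settle.

>>> carry_out(
  commands=[
    [[0.02,-0.05,0,0,0,0,-1],[0.02,-0.05,0,0,0,0,-1],[0,0,0,0,0,0,-1],[0,0,0,0,0,0,-1],[0,0,0,0,0,0,-1]],
  ],
)

```text
t: 21.35
position: [0.6123, 0.1279, 0.2542]
tool_rot: [0.521, 0.478, -0.521, 0.478]
wrist_force: [-0.1, 3.2, 1.3]
opening: 0.0133
```

```bash
python3 - <<'E'
from st import *
s,_=lid()
p=s["position"];th=-.088;x=p[0]*np.cos(th)+p[1]*np.sin(th)
print("circle",np.arctan2(p[2]-.0743,.6743-x)-np.arctan2(56,190),"vel",np.abs(s["joint_vel"]).max())
f=bot.grab_frame("scene")[:,:,::-1]
cv2.imwrite("pics/s16.png",cv2.resize(f[135:255,225:305],(533,800),interpolation=cv2.INTER_CUBIC)[:600])
cv2.imwrite("pics/top16.png",cv2.resize(bot.grab_frame("top")[:,:,::-1],(800,600)))
c=bot.get_calibration("scene");D=np.array([.565,.0745,-.088])
k=800/120
for a in (.84,.88,.92,.96):
    X=lambda r,h,y:(.118-r*np.cos(a)+h*np.sin(a),y,.118+r*np.sin(a)+h*np.cos(a))
    print(a,((proj(c,w(D,[X(.238,.011,-.056),X(.19,.056,.005),X(.1,.011,-.056)]))-[225,135])*k).round(0).tolist())
E
```

```text
t 21.35 pos [0.6123 0.1279 0.2542] yaw -5.01 x [-0.  0. -1.] F [-0.1  3.2  1.3] op 0.0133 q [0.02 0.25 1.41 0.   1.47 0.1 ]
dxyz 0.1173 -0.0003 0.1267 r 0.1967 lid 0.905
circle 0.8862814110213293 vel 0.001042979155910372
0.84 [[51.0, 91.0], [350.0, 128.0], [249.0, 499.0]]
0.88 [[67.0, 87.0], [368.0, 131.0], [256.0, 500.0]]
0.92 [[84.0, 84.0], [386.0, 135.0], [264.0, 501.0]]
0.96 [[101.0, 82.0], [405.0, 140.0], [272.0, 503.0]]
```

View pics/s16.png

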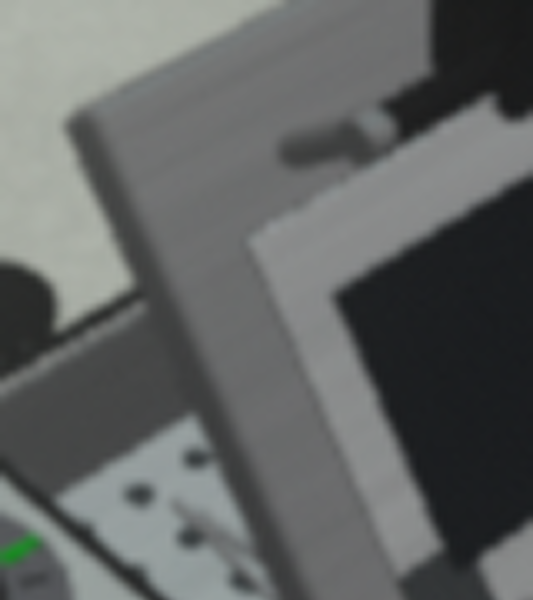

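View pics/top16.png

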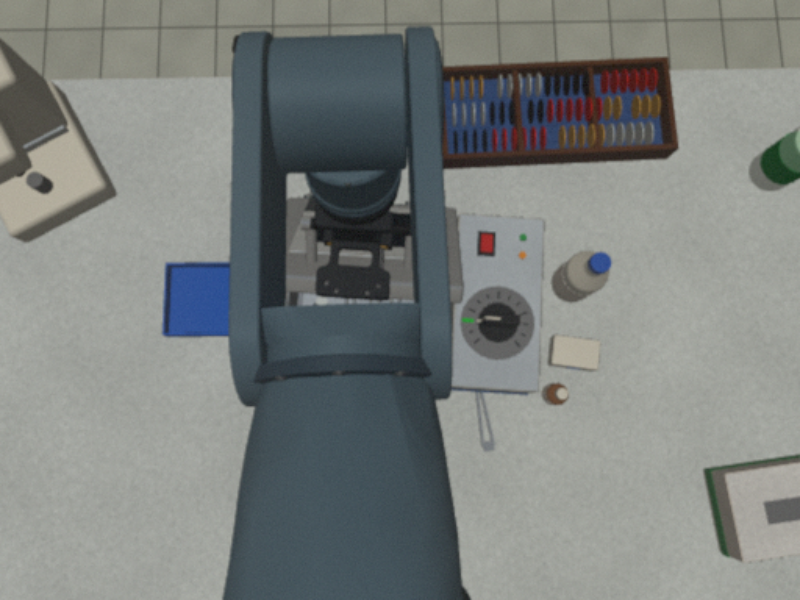

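The handle's end cap at (375,130) matches about 0.89 rad, which is about 4° below balance. In the top view the dial pointer is on the green mark and the visible bystanders haven't moved. Handing in.

```bash
python3 -c "
from bench import bot
print(bot.hand_in())"
```

```text
the job is handed in; nothing more can be done
None
```

The job is handed in at about 21.5 s of the 54 s allowed. The dial is on the green mark, and the arm is still holding the lid a few degrees below its balance point.

- **Dial:** I turned it back from about 2.2 to about 0.8 rad with the lid still shut. In the wrist and top pictures its pointer lines up with the green mark.
- **First dial try failed:** the fingers closed above the bar without touching anything, because the visible finger tips sit about 30 mm behind the reported TCP. I went lower for the second try and used the same allowance at the handle.
- **Lid:** I raised it by its handle at about 0.4 rad/s to about 1.26 rad (72°), then brought it back. Wrist force stayed below about 17 N in every reading.
- **Final hold:** my estimates of the lid angle are 0.886 (circle fit), 0.905 (from the starting pose) and about 0.89 rad (scene picture), so 3 to 4.3° below balance. They disagree by about 1°. The grip opening was 13.3 mm on the 14 mm bar, and the arm was at rest.
- **Bystanders:** those I could see in the last pictures had not moved. The arm partly covers the occluder paddle and the tray in the top view, but the scene pictures show both where they were.

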